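# Pulse the kitchen spice mill

## Task

Give the washed spice mill a test pulse at high speed. First push its speed slide all the way to the end with the large dot; then take the mill's lid (the one with two side tabs and a straight grip bar), drop its tabs into the two notches of the mill's collar until it is fully down, and turn it clockwise, seen from above, until the bar points at the single-rib pulse mark, about halfway to the lock, without letting it click into the lock (the double ribs). Finish there: the program ends still gripping the lid and holding it steady at the pulse mark against its return spring, with nothing else on the counter pushed about.

Things in the scene. Friction and masses are not known exactly. Their poses are not given: they have to be found in the camera images.
- mill: Electric spice mill, steel, fixed on the counter: round housing 144 mm across, 78 mm high, topped by a black collar (108 mm across, top at 100 mm) round the open bowl; a low console 120 mm wide, 58 mm high reaches 140 mm from the bowl's axis to the mill's -x. Origin: on the collar's axis at counter level; z up, +x to its back, +y to its left.
- mill_seat (a point): Centre of the lid's seat on the collar's axis, 86 mm above the counter, 14 mm below the collar's top; axes as the mill's. The lid's origin comes here when it is fully down. Above it is the collar's flange, 6 mm thick with a 77 mm round opening; a lid turned under the flange can rise 3 mm.
- notch (a point): Middle of the entry notch in the flange at the mill's +y side, at radius 43 mm on the collar's top; its twin is at the -y side. Each is 24 degrees wide and reaches out to radius 47 mm. A tab in it can turn only clockwise (seen from above); its middle meets the return spring about 5 degrees on.
- pulse_mark (a point): Pulse mark: a single raised steel rib on the collar's top, 36 degrees clockwise of the notch; this point is on the rib that belongs to the +y notch, at radius 47 mm; the -y notch has its own rib opposite.
- lock_mark (a point): Lock mark: two raised steel ribs on the collar's top about 65 degrees clockwise of the notch; point between them at radius 47 mm; twin opposite. Spring catches resist the tabs from about 50 degrees on (up to 0.5 N m together with the return spring) and snap in behind them at about 60; the stop is at 72.
- slide_top (a point): Centre of the top face of the speed slide's grip, a grey block on the console, 22 mm (mill x) by 12 mm (mill y) by 18 mm high, standing 1 mm above the 58 mm high console, 106 mm from the collar axis towards the mill's -x.
- speed_slide (a joint): Position of the speed slide, m: 0 at the small dot (mill's -y end), 0.030 at the end stop by the large dot (mill's +y end). Moves with about 1.5 N of friction and stays where it is left.
- pulse_switch (a joint): Spring ring under the flange that the lid's tabs push round, rad: 0 at rest, then it follows the lid's clockwise turn, reading about 0.1 rad less (about 0.52 at the pulse mark). It pushes back with about 0.15 N m at the pulse mark and turns the lid back when the lid is let go.
- mill_lid: The mill's lid, about 120 g, grey, 72 mm across, 26 mm high, with a straight black grip bar on top (60 mm long along the lid's x, 16 mm thick along y, from 25 to 52 mm height). Two tabs 10 mm wide, 5 mm thick at its bottom edge reach radius 44 mm along +x and -x, in line with the bar; either may go to either notch. Stands upright; origin: centre of its underside.
- lid_bar (a point): Middle of the lid's grip bar, 40 mm above the lid's underside; axes as the lid's.
- canister_lid: Bystander: lid of the coffee canister, grey disc 86 mm across with a round knob, no tabs, 37 mm high. Origin under its centre. May lie on the left or the right of the mill, the mill's lid on the other side. Leave it alone.
- canister: Bystander: open steel coffee canister, 84 mm across, 105 mm high, origin under its centre.
- mug: Bystander: white mug, 82 mm across, 92 mm high, handle at its +y, origin under its centre.
- spice_jar_a: Bystander: spice jar with a black cap, 44 mm across, 85 mm high, origin under its centre.
- spice_jar_b: Bystander: spice jar with a steel cap, 44 mm across, 85 mm high, origin under its centre.
- scoop: Bystander: steel spoon 160 mm long along its x, lying on the counter.
- saucer: Bystander: white saucer, 136 mm across, 18 mm high.
- dish_soap: Bystander: white soap bottle with a yellow cap, 56 mm across, 186 mm high.
Things that resemble listed ones, but are neither listed nor needed, are in the scene too. What is shaped like the mill_lid but blue is not meant.

How it is judged:
By the outcome, as a careful person would: the job done as asked, in the order asked, and still so for the second after the job is handed in, while the arm keeps its last pose, push and grip.
It also fails if it takes over 51 s, if anything falls off the work surface, if the arm or the gripper's body presses on something with over 40 N, if the wrist force passes 120 N, or if a joint passes its speed limit or range.

## Robot

A 6-joint arm with a two-finger parallel gripper is mounted at the origin on the work surface. World frame = base frame: x ahead of the robot, y to its left, z up, the work surface at z = 0. Lengths are in mm, angles in rad, forces in N, time in s.
With the tool pointing down it reaches from about 425 to 1125 mm from the base axis. Payload 14.9 kg.
Tool frame: the origin (TCP) lies on the centre line of the jaws, within the pads' length; the fingertips stand 14 mm ahead of it and the grasp point (between the pads) lies 5 mm behind it (arm.nose_length is the distance from the TCP to the fingertips, in mm); z points along the fingers, y is the line along which they close (so a half turn about z gives the same grasp; the last joint's range is limited). The gripper opens to 91 mm and grips with 3 to 60 N. Pads are 32 mm wide; open, the fingers measure 118 mm over their backs; the gripper's body (76 mm by 178 mm) begins 60 mm behind the grasp point.
Start: joints at [1.074, 0.379, 1.734, -0, 1.028, -0.033], TCP at [313.154, 626.061, 190.832] pointing down, gripper open.
Joint ranges: [-2.77, 2.77], [-0.74, 2.19], [0, 2.66], [-1.06, 4.2], [0.31, 2.87], [-3.08, 3.08]. Speed limits (rad/s): [1.89, 1.89, 2.39, 3.14, 3.14, 3.14].

## Interface

Orientations are given as [roll, pitch, yaw] about the fixed x, y, z axes, in that order (R = Rz(yaw) Ry(pitch) Rx(roll)).
In Python, from workcell import arm gives the robot as it stands.
- The arm moves only by the shell command python3 -m jog 'ROWS'. ROWS is text: rows parted by semicolons, each of 5 numbers parted by spaces: the shift along the tool's x, y, z in cm, then the turn about the tool's z in rad, then the closure, from 0 (fully open) to 1 (shut). In form: x y z roll fingers; .... A call has 1 to 5 rows; each row shifts and turns the commanded pose from where the row before left it, along the tool's axes as they then stand; what a row does not reach is not made up. A row lasts 1/10 s, in which the tool goes at most 50 mm and 8.59 degrees, less where a joint would pass 70% of its speed; a pose out of reach is approached as far as the arm can. A call is refused whole if a number of a shift passes 5 or a number of a turn 0.15, either way. A call with a gripper value outside its range is refused whole. The fingers move at their own pace and stop on an object; the grip force is fixed at half the most. Time passes only in rows, so rows that do not move let the fingers close. It gives the time, the measured TCP pose, the force, the opening and the grip force at its end, in the units of the state.
- arm.get_state(): the state, without advancing time (a new reading comes with each control period).
- arm.capture(name): name is "scene" or "top"; returns (picture, depth): 480x640x3 uint8, red, green, blue; 480x640 float32, mm along the optical axis (not along the pixel's ray), 0 where there is no reading.
- arm.get_calibration(name): a dict with "K" (3x3 intrinsics, pixels), "distortion" ([k1, k2, p1, p2, k3] as OpenCV has them; the pictures are not rectified), "R" (3x3) and "t" (3): a world point X has camera coordinates R X + t. Camera axes: x right, y down, z forward; pixel columns grow to the right and rows downward; lengths in mm; the calibration is good to about 2 mm. A picture is of the moment at which its call begins. get_calibration takes no time and is no camera call.
- arm.finish_job(): hands the job in; it is judged then, once.
The state is a dict: "t": time; "joints": joint angles; "joint_vel": joint speeds; "joint_torque": joint torques, N m; "position": TCP position; "tool_rot": TCP orientation; "wrist_force": force on the tool from outside, world axes, zero at the start; "moment": the same for the moment, N m; "opening": finger opening in mm; "finger_force": force on a finger pad.
Only numpy, scipy, OpenCV 4.12 (cv2) and the standard library are available. Lean on these libraries where they do the work, as an engineer would, in place of code of your own. Each camera call takes 0.05 s, during which the arm holds its last target. There are 200 camera calls.

## Working session

There is one attempt and no reset: what is moved stays moved. The work goes in short steps, Python scripts to look and compute and a shell command to move; the robot and the scene stay as the last step left them, time stands still between calls to the robot, and variables do not carry over. Pictures are saved under pics/ and viewed, at most 10 in all, crops included, and the job is handed in when it is done.

```bash
mkdir -p pics; ls; cat > h.py <<'E'
import numpy as np, cv2
from workcell import arm
def snap(n,tag):
    p,d=arm.capture(n); cv2.imwrite(f'pics/{tag}.png',cv2.cvtColor(p,cv2.COLOR_RGB2BGR)); np.savez(f'pics/{tag}.npz',p=p,d=d); return p,d
def cal(n):
    c=arm.get_calibration(n); return [np.array(c[k],float) for k in('K','distortion','R','t')]
def plane(n,uv,z):
    K,D,R,t=cal(n); q=cv2.undistortPoints(np.array(uv,float).reshape(-1,1,2),K,D).reshape(-1,2)
    r=np.c_[q,np.ones(len(q))]@R; o=-R.T@t
    return o+r*((z-o[2])/r[:,2])[:,None]
def cloud(n,d):
    K,D,R,t=cal(n); v,u=np.mgrid[:480,:640]
    q=cv2.undistortPoints(np.c_[u.ravel(),v.ravel()].astype(float).reshape(-1,1,2),K,D).reshape(-1,2)
    return ((np.c_[q,np.ones(len(q))]*d.reshape(-1,1)-t)@R).reshape(480,640,3)
def proj(n,X):
    K,D,R,t=cal(n); return cv2.projectPoints(np.array(X,float).reshape(-1,3),cv2.Rodrigues(R)[0],t,K,D)[0].reshape(-1,2)
E
python3 - <<'E'
from h import *
for n in('scene','top'):
    snap(n,n+'1'); K,D,R,t=cal(n); print(n,K[0,0],(-R.T@t).round(),R.round(2).tolist())
print(arm.get_state())
E
```

```text
pics
scene 434.71118362724155 [1004.  631.  688.] [[-0.79, 0.61, -0.02], [0.38, 0.46, -0.8], [-0.48, -0.64, -0.6]]
top 486.174464685322 [ 452.  -13. 1281.] [[0.02, -1.0, -0.01], [-1.0, -0.02, -0.06], [0.06, 0.01, -1.0]]
{'t': 0.1, 'joints': array([ 1.07369019e+00,  3.79371703e-01,  1.73470172e+00,  4.35851382e-06,
        1.02849475e+00, -3.33075021e-02]), 'joint_vel': array([-6.46597388e-04, -5.38384414e-04, -1.99340553e-03, -3.41241377e-05,
        7.76107436e-04, -2.68963436e-04]), 'joint_torque': array([ 2.54958351e-03, -7.65031099e+01, -4.35291839e+01,  6.52178214e-02,
        3.98715748e-02,  7.95917998e-06]), 'position': array([312.97801277, 625.7250172 , 190.25319275]), 'tool_rot': array([-3.14061780e+00, -3.62149127e-05,  2.67779175e+00]), 'wrist_force': array([-0.13015391,  0.05137885,  0.11957532]), 'moment': array([ 0.03524601, -0.03407625,  0.04174905]), 'finger_force': 0.0, 'opening': 91.28704143349263}
```

View pics/top1.png

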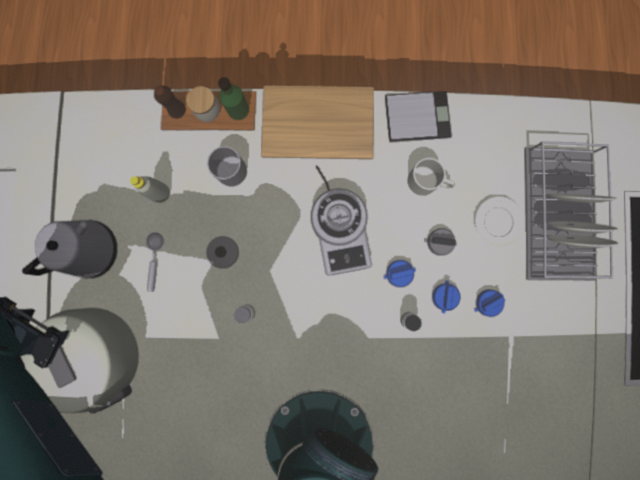

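View pics/scene1.png

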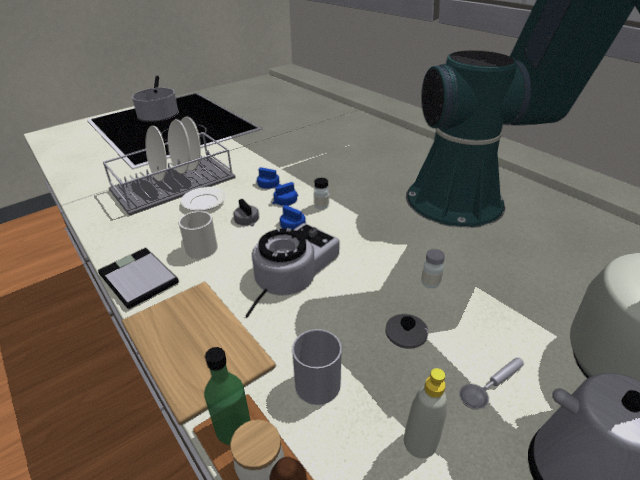

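The top view shows the mill at (340,215) with its console at (347,260). Candidates for the lid are:
- grey disc with a straight bar at (441,240)
- grey disc with a round knob at (223,252), which is the canister lid
- blue bar lids at (400,273), (447,296) and (490,302)

I choose (441,240), and will check it in a close crop.

```bash
python3 - <<'E'
from h import *
p=cv2.imread('pics/top1.png')
a=cv2.resize(p[180:285,300:470],None,fx=4.7,fy=4.7,interpolation=cv2.INTER_CUBIC); cv2.imwrite('pics/crop1.png',a); print(a.shape)
z=np.load('pics/top1.npz'); C=cloud('top',z['d'])
# heights
def sel(c,r,lo,hi):
    m=(np.hypot(C[...,0]-c[0],C[...,1]-c[1])<r)&(C[...,2]>lo)&(C[...,2]<hi); return C[m],m
print('mill',C[215,340],C[240,441],C[258,347],C[205,362])
L=C[240,441]
bar,mb=sel(L,45,42,60); rim,_=sel(L,50,15,35)
r=cv2.minAreaRect(bar[:,:2].astype(np.float32)); print('bar',len(bar),np.median(bar[:,2]),r)
r=cv2.minEnclosingCircle(rim[:,:2].astype(np.float32)); print('rim',len(rim),np.median(rim[:,2]),r)
M=C[215,340]
col,_=sel(M,75,92,106); print('collar',len(col),np.median(col[:,2]),cv2.minEnclosingCircle(col[:,:2].astype(np.float32)))
h,_=sel(M,90,70,84); print('housing',len(h),np.median(h[:,2]),cv2.minEnclosingCircle(h[:,:2].astype(np.float32)))
E
```

```text
(494, 799, 3)
mill [595.86085616 -43.72317776  61.5993167 ] [ 538.20595849 -302.507766     53.35688864] [487.27289785 -62.55208742  77.16331866] [620.16059351 -97.78917491  77.6809306 ]
bar 150 51.707156890280814 ((536.5266723632812, -311.53607177734375), (59.98815155029297, 16.243282318115234), 83.36890411376953)
rim 436 25.534824427394412 ((536.5025024414062, -311.8852844238281), 36.190616607666016)
collar 706 99.90389231016935 ((591.3963623046875, -41.184749603271484), 54.265785217285156)
housing 1049 77.10127415632182 ((591.201171875, -40.167240142822266), 71.74866485595703)
```

View pics/crop1.png

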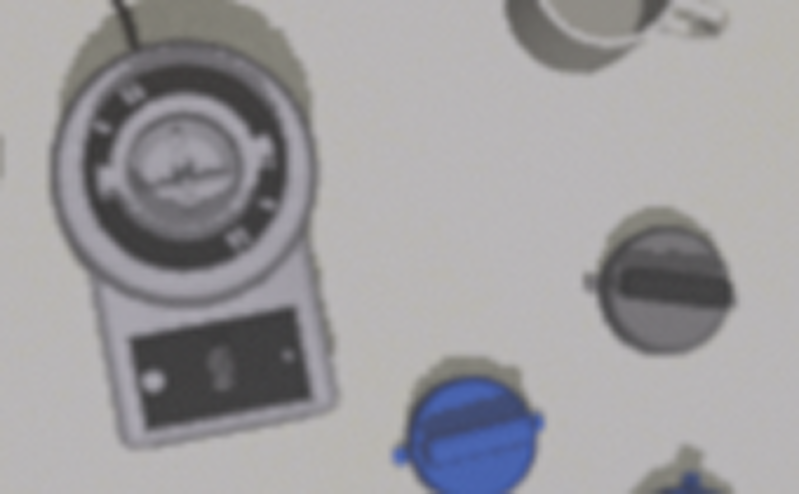

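The crop confirms the grey lid: bar, tab at (590,283) and a matching 36 mm radius. Notches are at (110,180) and (260,150), single ribs at (103,127) and (267,205), double ribs at (132,93) and (237,240). The slide is at (220,368), the large dot at (152,381), on the left.

```bash
python3 - <<'E'
from h import *
z=np.load('pics/top1.npz'); C=cloud('top',z['d']); g=cv2.cvtColor(z['p'],cv2.COLOR_RGB2GRAY)
c=np.array([591.3,-40.7])
m=(np.hypot(C[...,0]-c[0],C[...,1]-c[1])<170)&(C[...,2]>52)&(C[...,2]<64)&(C[...,0]<530)
r=cv2.minAreaRect(C[m][:,:2].astype(np.float32)); print('console',m.sum(),np.median(C[m][:,2]),r)
m=(np.hypot(C[...,0]-487,C[...,1]+62)<30)&(C[...,2]>70)&(C[...,0]<510)
r=cv2.minAreaRect(C[m][:,:2].astype(np.float32)); print('slide',m.sum(),np.median(C[m][:,2]),r,C[m].mean(0))
crop=np.float32([[110,180],[260,150],[103,127],[267,205],[132,93],[237,240]])/4.7+[300-.4,180-.4]
P=plane('top',crop,100)[:,:2]; d=P-c
print(np.c_[P,np.hypot(*d.T),np.degrees(np.arctan2(d[:,1],d[:,0]))].round(1))
for rad in(45,50):
  th=np.radians(np.arange(0,360,1)); X=np.c_[c[0]+rad*np.cos(th),c[1]+rad*np.sin(th),np.full(360,100)]
  uv=proj('top',X).astype(np.float32); b=cv2.remap(g,uv[:,0].reshape(1,-1),uv[:,1].reshape(1,-1),cv2.INTER_LINEAR).ravel()
  b=cv2.GaussianBlur(b.reshape(1,-1).astype(np.float32),(0,0),1.5).ravel()
  print(rad,[(i,int(b[i])) for i in range(360) if b[i]>=max(b[i-1],b[(i+1)%360]) and b[i]>np.median(b)+12])
dots=np.float32([[152,381],[288,355]])/4.7+[299.6,179.6]; print(plane('top',dots,58))
# obstacles
for n,u in dict(mug=(425,175),blue=(400,273)).items(): print(n,C[u[1],u[0]])
E
```

```text
console 1227 58.0357717496708 ((497.8809814453125, -59.556541442871094), (88.92108917236328, 116.93636322021484), 12.023998260498047)
slide 41 77.34200675504398 ((487.3827209472656, -63.74298858642578), (20.06952667236328, 12.276459693908691), 2.381547689437866) [487.09323974 -62.85091026  77.28848348]
[[ 583.4   -1.4   40.1  101.4]
 [ 600.6  -79.1   39.5  -76.4]
 [ 611.1    2.8   47.8   65.6]
 [ 571.9  -83.2   46.7 -114.5]
 [ 629.2  -11.9   47.6   37.2]
 [ 553.4  -67.9   46.6 -144.4]]
45 [(36, 116), (66, 98), (101, 135), (215, 122), (246, 108), (285, 130)]
50 [(39, 110), (66, 109), (219, 101), (247, 105)]
[[480.40430082 -25.57701353  58.        ]
 [495.72466128 -98.17307073  58.        ]]
mug [ 713.3211619  -269.10119518   12.42690148]
blue [ 452.56019758 -198.36421937   52.7680556 ]
```

```bash
cat >> h.py <<'E'
def go(X,yaw,P=None,Y=None):
    """print total tool-axis shift (cm) to reach world X with the tool at its present yaw, and the turn to yaw (deg)"""
    s=arm.get_state(); P=s['position'] if P is None else np.array(P,float); Y=s['tool_rot'][2] if Y is None else np.radians(Y); d=(np.array(X,float)-P)/10
    for nm,a in(('shift at present yaw',Y),('shift after turn',np.radians(yaw))):
        print(nm,np.round([d[0]*np.cos(a)+d[1]*np.sin(a),d[0]*np.sin(a)-d[1]*np.cos(a),-d[2]],2))
    print('turn',round(float(-((np.radians(yaw)-Y+np.pi)%(2*np.pi)-np.pi)),3))
E
python3 - <<'E'
from h import *
C=cloud('top',np.load('pics/top1.npz')['d'])
print('gripper px',proj('top',[[313,626,190],[313,626,260],[494.7,-96.3,140]]))
for u in [(90,360),(110,340),(130,370),(120,395),(100,320),(75,248),(60,370)]: print(u,C[u[1],u[0]].round())
m=(C[...,2]>110)&(C[...,1]<800)&(C[...,0]>150)&(C[...,0]<800)
for y0 in range(-100,750,100):
    k=m&(C[...,1]>y0)&(C[...,1]<y0+100); print(y0,C[k][:,2].max().round() if k.any() else 0,C[k][:,0].min().round() if k.any() else 0,C[k][:,0].max().round() if k.any() else 0)
go([494.7,-96.3,130],102)
E
```

```text
gripper px [[ 52.69669778 324.47645584]
 [ 35.85997695 327.58940504]
 [362.52496773 254.34726996]]
(90, 360) [237. 525. 200.]
(110, 340) [280. 494. 164.]
(130, 370) [195. 475.  85.]
(120, 395) [132. 498.  92.]
(100, 320) [324. 528. 147.]
(75, 248) [494. 581. 180.]
(60, 370) [212. 593. 212.]
-100 1281.0 452.0 452.0
0 0 0 0
100 0 0 0
200 761.0 186.0 722.0
300 764.0 188.0 270.0
400 705.0 150.0 678.0
500 560.0 150.0 559.0
600 400.0 150.0 565.0
700 191.0 219.0 455.0
shift at present yaw [-48.55 -56.45   6.03]
shift after turn [-74.4    2.76   6.03]
turn 0.898
```

```bash
python3 -m jog '0 0 -4.5 0 1; 0 0 -4.5 0 1; 0 0 0 0.15 1; 0 0 0 0.15 1; 0 0 0 0.15 1'; python3 -m jog '0 0 0 0.15 1; 0 0 0 0.15 1; 0 0 0 0.148 1; -3.5 0.15 0 0 1; -3.5 0.15 0 0 1'; python3 -m jog '-3.5 0.15 0 0 1;-3.5 0.15 0 0 1;-3.5 0.15 0 0 1;-3.5 0.15 0 0 1;-3.5 0.15 0 0 1'; python3 -m jog '-3.5 0.15 0 0 1;-3.5 0.15 0 0 1;-3.5 0.15 0 0 1;-3.5 0.15 0 0 1;-3.5 0.15 0 0 1';python3 -m jog '-3.5 0.15 0 0 1;-3.5 0.15 0 0 1;-3.5 0.15 0 0 1;-3.5 0.15 0 0 1;0 0 0 0 1'
python3 -c "
from h import *
go([494.7,-96.3,130],102);print(arm.get_state()['opening'])"
```

```text
t: 0.6
position: [313.1, 625.9, 280.9]
tool_rot: [-3.142, 0.0, 2.222]
wrist_force: [-0.8, 1.1, -0.1]
opening: 54.2
finger_force: 0.0
t: 1.1
position: [330.4, 557.5, 280.1]
tool_rot: [-3.141, 0.001, 1.781]
wrist_force: [0.8, 0.3, -0.2]
opening: 14.0
finger_force: 0.0
t: 1.6
position: [374.2, 387.1, 280.6]
tool_rot: [-3.141, 0.0, 1.78]
wrist_force: [-0.1, 0.5, -1.4]
opening: 0.7
finger_force: 0.0
t: 2.1
position: [417.8, 217.5, 280.7]
tool_rot: [-3.141, 0.0, 1.78]
wrist_force: [0.8, 0.2, -0.4]
opening: 0.6
finger_force: 0.0
t: 2.6
position: [453.2, 80.5, 280.7]
tool_rot: [-3.141, 0.0, 1.777]
wrist_force: [-0.0, 0.0, -0.2]
opening: 0.6
finger_force: 0.0
shift at present yaw [-18.15   0.44  15.07]
shift after turn [-18.15   0.38  15.07]
turn -0.003
0.552100913001236
```

```bash
python3 -m jog '-3.63 0.08 3 0 1;-3.63 0.08 3 0 1;-3.63 0.08 3 0 1;-3.63 0.08 3 0 1;-3.63 0.08 3 0 1'; python3 -m jog '0 0 0 0 1;0 0 0 0 1'
python3 - <<'E'
from h import *
go([494.7,-96.3,78],102)
p,d=snap('scene','s2')
uv=proj('scene',[487.4,-63.5,70])[0].astype(int);print(uv)
u,v=uv; cv2.imwrite('pics/s2c.png',cv2.resize(p[max(v-75,0):v+75,u-100:u+100,::-1],None,fx=4,fy=4,interpolation=cv2.INTER_CUBIC))
E
```

```text
t: 3.1
position: [494.4, -94.4, 129.6]
tool_rot: [3.141, -0.0, 1.78]
wrist_force: [0.9, -0.0, 1.1]
opening: 0.4
finger_force: 0.0
t: 3.3
position: [493.9, -93.4, 130.2]
tool_rot: [-3.14, -0.001, 1.778]
wrist_force: [0.8, 1.1, -0.1]
opening: 0.5
finger_force: 0.0
shift at present yaw [-0.3   0.02  5.22]
shift after turn [-0.3   0.02  5.22]
turn -0.002
[312 230]
```

View pics/s2c.png

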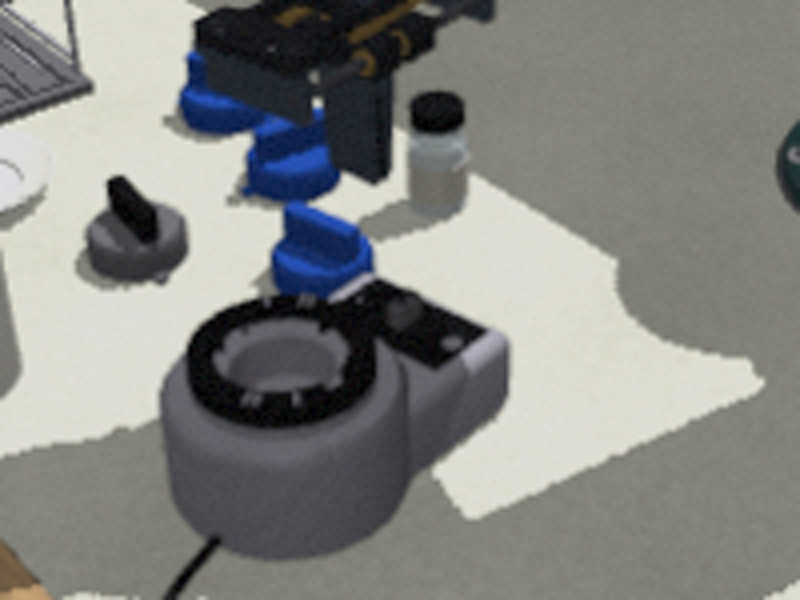

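The crop shows the closed fingers at (355,175), high on the far (-y) side of the slide at (405,310). The way down beside it is clear.

```bash
python3 -m jog '-0.3 0 2 0 1;0 0 2 0 1;0 0 1.2 0 1;0 0 0 0 1'; python3 -m jog '0.5 0 0 0 1;0.5 0 0 0 1;0.3 0 0 0 1;0 0 0 0 1'; python3 -m jog '0.3 0 0 0 1;0.3 0 0 0 1;0.3 0 0 0 1;0 0 0 0 1'
```

```text
t: 3.75
position: [494.5, -95.4, 78.3]
tool_rot: [-3.14, -0.001, 1.781]
wrist_force: [-0.1, 0.4, -1.0]
opening: 0.5
finger_force: 0.0
t: 4.15
position: [492.5, -83.3, 79.4]
tool_rot: [3.141, 0.0, 1.78]
wrist_force: [0.2, 0.2, 0.2]
opening: 0.5
finger_force: 0.0
t: 4.55
position: [490.3, -74.6, 78.8]
tool_rot: [-3.141, -0.0, 1.78]
wrist_force: [0.7, -0.2, -0.2]
opening: 0.3
finger_force: 0.0
```

```bash
python3 -m jog '0.2 0 0 0 1;0.2 0 0 0 1;0.1 0 0 0 1;0 0 0 0 1'; python3 -m jog '0.2 0 0 0 1;0 0 0 0 1';python3 -m jog '0.2 0 0 0 1;0 0 0 0 1'; python3 - <<'E'
from h import *
p,d=snap('scene','s3')
cv2.imwrite('pics/s3c.png',cv2.resize(p[190:290,250:390,::-1],None,fx=5,fy=5,interpolation=cv2.INTER_CUBIC))
E
```

```text
t: 4.95
position: [489.4, -69.9, 78.8]
tool_rot: [-3.142, -0.0, 1.78]
wrist_force: [-0.2, -0.0, 0.7]
opening: 0.3
finger_force: 0.0
t: 5.15
position: [488.9, -67.9, 78.8]
tool_rot: [-3.142, -0.0, 1.78]
wrist_force: [0.1, 0.1, 0.5]
opening: 0.3
finger_force: 0.0
t: 5.35
position: [488.5, -66.0, 78.8]
tool_rot: [-3.141, -0.0, 1.78]
wrist_force: [-0.2, 0.2, -0.6]
opening: 0.3
finger_force: 0.0
```

View pics/s3c.png

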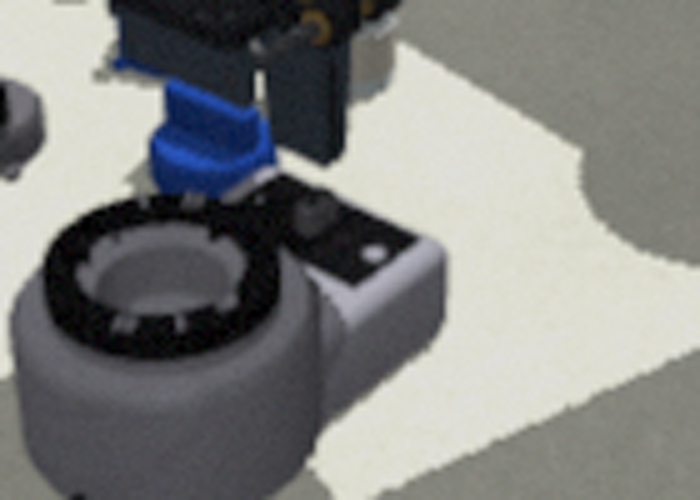

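The fingertips, at (330,160), appear still behind and above the slide at (315,212), which has not moved. I'll check this against the projections.

```bash
python3 - <<'E'
from h import *
s=arm.get_state();P=s['position'];print(P,s['tool_rot'])
for z in(64.8,78,100): print(z,proj('scene',[P[0],P[1],z])[0],proj('top',[P[0],P[1],z])[0])
print('slide',proj('scene',[487.4,-63.5,77])[0])
z=np.load('pics/s3.npz');C=cloud('scene',z['d'])
for u in[(316,220),(312,215),(305,212),(313,231)]:print(u,C[u[1],u[0]].round(1))
E
```

```text
[488.52604054 -66.00534357  78.81233399] [-3.14149775e+00 -3.28408963e-05  1.77988206e+00]
64.8 [311.51078627 232.24814138] [348.18132405 257.66733446]
78 [311.37923352 227.85064629] [348.41706101 257.51099676]
100 [311.15568598 220.37510883] [348.82163363 257.24268296]
slide [312.38111935 228.47496313]
(316, 220) [486.9 -48.8 109.4]
(312, 215) [498.5 -48.6 128.6]
(305, 212) [502.4 -70.7 127.4]
(313, 231) [492.2 -54.9  76.4]
```

```bash
python3 - <<'E'
from h import *
print('nose',arm.nose_length,[a for a in dir(arm) if a[0]!='_'])
for t in('s2','s3'):
    C=cloud('scene',np.load(f'pics/{t}.npz')['d'])
    px,py=(494,-94) if t=='s2' else (488.5,-66)
    m=(abs(C[...,0]-px)<25)&(abs(C[...,1]-py)<40)&(C[...,2]>80)
    q=C[m]; print(t,m.sum(),np.percentile(q[:,2],[0,1,5,50]),q.min(0),q.max(0))
    k=q[q[:,2]<q[:,2].min()+25]; print(k.min(0),k.max(0))
E
```

```text
nose 14.0 ['MotionError', 'capture', 'finish_job', 'get_calibration', 'get_state', 'nose_length']
s2 2052 [153.0812054  157.78757582 172.66083375 294.086192  ] [ 469.00102509 -133.99886577  153.0812054 ] [518.97645188 -54.0050392  511.59386186]
[ 481.88780106 -107.18548231  153.0812054 ] [509.83205821 -72.89854946 178.05272317]
s3 2011 [100.18274446 107.23364449 122.20427466 246.62989276] [ 463.50606482 -105.98718854  100.18274446] [513.49487786 -26.0004167  478.96456832]
[478.3802934  -81.50722313 100.18274446] [504.03641405 -45.77275227 125.11857918]
```

Depth puts the closed fingertips at z≈104 with the TCP at 79, so they sit about 40 mm higher than the description says. I'll lift, open and measure the tips again to see whether this depends on the opening.

```bash
python3 -m jog '-2 0 -4 0 1;-1 0 -4 0 0.5;0 0 0 0 0.5;0 0 0 0 0.5;0 0 0 0 0.5'; cat > tip.py <<'E'
from h import *
import sys
p,d=snap('scene',sys.argv[1]); C=cloud('scene',d); s=arm.get_state(); P=s['position']; a=s['tool_rot'][2]
e=C-P; X=e[...,0]*np.cos(a)+e[...,1]*np.sin(a); Y=e[...,0]*np.sin(a)-e[...,1]*np.cos(a)
for sg in(-1,1):
    m=(abs(X)<25)&(sg*Y>-2)&(sg*Y<65)&(C[...,2]>P[2]-18)&(d>0); z=e[...,2][m]
    print('side',sg,m.sum(),'tip-TCP z',np.percentile(z,[0,1,2,5]).round(1) if m.sum() else '', 'Y of low',np.percentile(Y[m][z<np.percentile(z,5)],[0,50,100]).round(1))
print(P,s['opening'])
E
python3 tip.py s4; python3 -m jog '0 0 0 0 0;0 0 0 0 0;0 0 0 0 0;0 0 0 0 0'; python3 tip.py s5
```

```text
t: 5.9
position: [494.1, -95.2, 158.0]
tool_rot: [-3.14, -0.001, 1.78]
wrist_force: [-0.3, 0.3, 0.0]
opening: 29.4
finger_force: 0.0
side -1 1146 tip-TCP z [23.1 26.1 28.4 35.8] Y of low [-23.5 -13.7 -10.9]
side 1 1947 tip-TCP z [23.6 28.4 33.  44.5] Y of low [15.4 25.3 28.4]
[493.96199718 -95.08566451 157.73437156] 33.66437350952923
t: 6.35
position: [494.7, -95.4, 158.6]
tool_rot: [-3.141, -0.0, 1.78]
wrist_force: [0.5, -0.0, 0.2]
opening: 65.5
finger_force: 0.0
side -1 1244 tip-TCP z [21.8 24.8 28.5 35.9] Y of low [-40.9 -32.4 -29.3]
side 1 1873 tip-TCP z [21.8 28.5 32.6 43.9] Y of low [34.6 43.2 46.1]
[494.78656602 -95.38934871 158.72874768] 69.54597974675964
```

The offset holds at every opening: the real tips are about 23 mm above the reported TCP, while both cameras give correct heights for the known objects. I'll trust the cameras and go by tip z = TCP z + 23, confirming by touch on the slide.

```bash
python3 -m jog '0 0 2.5 0 1;0 0 2.5 0 1;0 0 2 0 1;0 0 0 0 1;0 0 0 0 1'; python3 -m jog '0 0 2 0 1;0 0 1.5 0 1;0 0 0 0 1'; python3 -m jog '0 0 0.7 0 1;0 0 0.6 0 1;0 0 0 0 1'; python3 -m jog '0.5 0 0 0 1;0.5 0 0 0 1;0.3 0 0 0 1;0 0 0 0 1';python3 -m jog '0.3 0 0 0 1;0.3 0 0 0 1;0 0 0 0 1'; python3 tip.py s6
```

```text
t: 6.9
position: [494.9, -95.4, 89.1]
tool_rot: [-3.141, -0.0, 1.78]
wrist_force: [-0.1, 0.6, -0.3]
opening: 35.0
finger_force: 0.0
t: 7.2
position: [494.5, -95.4, 53.7]
tool_rot: [-3.141, -0.0, 1.78]
wrist_force: [0.3, 0.1, 0.3]
opening: 11.0
finger_force: 0.0
t: 7.5
position: [494.8, -95.4, 40.7]
tool_rot: [-3.141, -0.0, 1.78]
wrist_force: [-0.0, -1.0, 0.6]
opening: 0.5
finger_force: 0.0
t: 7.9
position: [492.1, -82.3, 41.0]
tool_rot: [3.141, 0.0, 1.78]
wrist_force: [-0.3, 0.1, -0.2]
opening: 0.9
finger_force: 0.0
t: 8.2
position: [490.8, -76.6, 40.9]
tool_rot: [3.142, -0.0, 1.78]
wrist_force: [-0.4, 0.5, -0.6]
opening: 0.4
finger_force: 0.0
side -1 926 tip-TCP z [12.9 32.6 38.7 65.6] Y of low [-30.5  -4.2   1.4]
side 1 1857 tip-TCP z [14.5 16.7 17.3 30.7] Y of low [ 2.7 11.5 26.1]
[490.80266493 -76.64571708  40.81644085] 0.39440505166748147
```

```bash
python3 -m jog '0.3 0 0 0 1;0.2 0 0 0 1;0 0 0 0 1'; python3 -m jog '0.1 0 0 0 1;0 0 0 0 1'; python3 - <<'E'
from h import *
p,d=snap('scene','s7')
cv2.imwrite('pics/s7c.png',cv2.resize(p[190:290,250:390,::-1],None,fx=5,fy=5,interpolation=cv2.INTER_CUBIC))
E
```

```text
t: 8.55
position: [489.7, -71.7, 40.8]
tool_rot: [-3.142, -0.0, 1.78]
wrist_force: [0.2, 0.1, 0.1]
opening: 0.5
finger_force: 0.0
t: 8.75
position: [489.5, -70.9, 40.8]
tool_rot: [-3.141, -0.0, 1.78]
wrist_force: [0.5, 0.5, -0.5]
opening: 0.2
finger_force: 0.0
```

View pics/s7c.png

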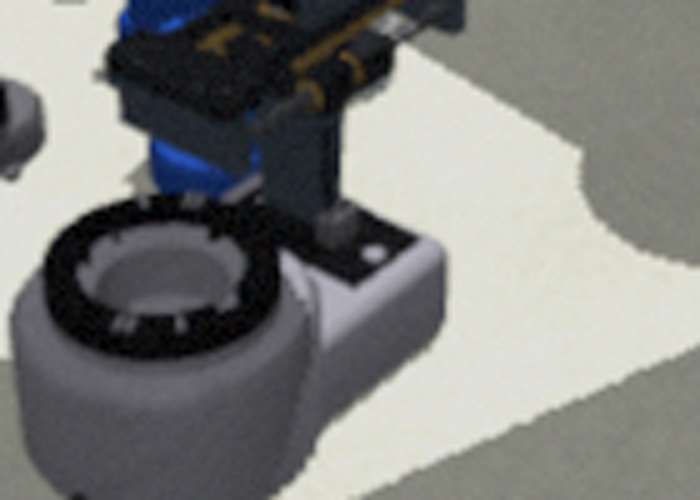

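The fingers at (310,200) now touch the slide. It has moved to (340,222), towards the large dot at (375,253). I'll measure how far it has gone.

```bash
cat > sl.py <<'E'
from h import *
import sys
p,d=snap('scene',sys.argv[1]);C=cloud('scene',d); e=C[...,:2]-[591.3,-40.9]; c,s=np.cos(np.radians(12)),np.sin(np.radians(12))
mx=e[...,0]*c+e[...,1]*s; my=-e[...,0]*s+e[...,1]*c
m=(abs(mx+106)<14)&(my>-20)&(my<45)&(C[...,2]>63)&(C[...,2]<79)
print(m.sum(),'my',np.percentile(my[m],[1,5,50,95,99]).round(1),'mx',np.percentile(mx[m],[1,50,99]).round(1))
E
python3 sl.py s8; python3 - <<'E'
from h import *
C=cloud('scene',np.load('pics/s3.npz')['d']); e=C[...,:2]-[591.3,-40.9]; c,s=np.cos(np.radians(12)),np.sin(np.radians(12))
mx=e[...,0]*c+e[...,1]*s; my=-e[...,0]*s+e[...,1]*c
m=(abs(mx+106)<14)&(my>-20)&(my<45)&(C[...,2]>63)&(C[...,2]<79);print('before',m.sum(),np.percentile(my[m],[1,5,50,95,99]))
E
python3 -m jog '0.15 0 0 0 1;0.05 0 0 0 1;0 0 0 0 1'; python3 sl.py s9;python3 -m jog '0.1 0 0 0 1;0 0 0 0 1'; python3 sl.py s10
```

```text
101 my [-18.8 -15.9  12.5  21.7  22.3] mx [-111.8  -95.9  -92.3]
before 52 [-2.7312901  -1.22867981  5.62566965  8.24401355  8.52204718]
t: 9.15
position: [489.4, -69.7, 40.9]
tool_rot: [3.141, 0.001, 1.781]
wrist_force: [-0.8, -12.6, -1.6]
opening: 0.8
finger_force: 5.7
98 my [-18.4 -16.9  13.4  22.7  23.5] mx [-113.6  -96.3  -92.4]
t: 9.4
position: [489.4, -69.5, 40.9]
tool_rot: [3.141, 0.003, 1.781]
wrist_force: [-1.5, -21.3, -4.2]
opening: 0.5
finger_force: 10.6
99 my [-18.2 -14.1  14.4  22.8  23.4] mx [-112.3  -96.6  -92.2]
```

The slide is at the stop: it moved 15 mm, and the force climbs while it stays still. Now I'll back off, rise, and go over the lid.

```bash
python3 -m jog '-1 0 0 0 1;0 0 -3.5 0 1;0 0 -3.5 0 0;0 0 0 0.15 0;0 0 0 0.15 0'; python3 -m jog '0 0 0 0.025 0;0 0 0 0 0'; python3 - <<'E'
from h import *
go([536.5,-311.7,107],83.4)
E
python3 sl.py s11
```

```text
t: 9.95
position: [491.8, -78.0, 112.0]
tool_rot: [3.139, 0.0, 1.474]
wrist_force: [0.2, -0.2, -0.4]
opening: 21.9
finger_force: 0.0
t: 10.15
position: [491.0, -77.8, 110.7]
tool_rot: [-3.141, -0.0, 1.458]
wrist_force: [0.5, -0.9, 0.4]
opening: 37.0
finger_force: 0.0
shift at present yaw [-22.72   7.17   0.37]
shift after turn [-22.71   7.21   0.37]
turn 0.002
53 my [12.  12.9 20.3 23.  23.7] mx [-112.9  -99.5  -92.1]
```

```bash
python3 -m jog '-3.8 1.2 0 0 0;-3.8 1.2 0 0 0;-3.8 1.2 0 0 0;-3.8 1.2 0 0 0;-3.8 1.2 0 0 0'; python3 -m jog '-3.7 1.2 0 0 0;0 0 0 0 0;0 0 0 0 0'; python3 - <<'E'
from h import *
go([536.5,-311.7,7.5],83.4)
p,d=snap('scene','s12'); u,v=proj('scene',[536,-311,60])[0].astype(int); print(u,v)
cv2.imwrite('pics/s12c.png',cv2.resize(p[v-50:v+50,u-70:u+70,::-1],None,fx=5,fy=5,interpolation=cv2.INTER_CUBIC))
E
python3 tip.py s13
```

```text
t: 10.7
position: [528.6, -275.1, 110.5]
tool_rot: [-3.141, -0.0, 1.458]
wrist_force: [-0.1, 1.2, 0.5]
opening: 81.6
finger_force: 0.0
t: 11.0
position: [535.9, -312.0, 110.2]
tool_rot: [-3.141, -0.001, 1.456]
wrist_force: [-0.9, -0.0, -0.3]
opening: 91.3
finger_force: 0.0
shift at present yaw [ 0.04  0.06 10.27]
shift after turn [ 0.04  0.06 10.27]
turn 0.0
244 200
side -1 698 tip-TCP z [22.3 25.7 29.  37.3] Y of low [-55.3 -46.9 -44. ]
side 1 759 tip-TCP z [24.2 29.8 33.1 43.3] Y of low [46.1 53.9 55.9]
[ 535.83946605 -310.76250078  110.38890837] 91.29551637748986
```

View pics/s12c.png

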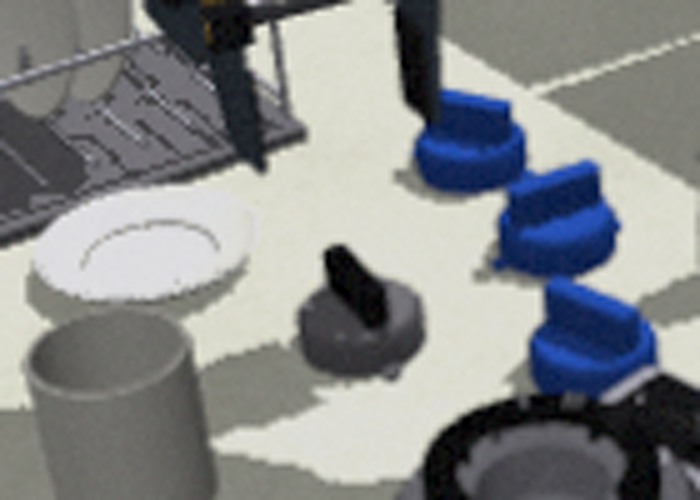

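The open fingers, with tips at (260,165) and (425,115), straddle the grey lid's bar at (355,285). I'll go down, the last centimetre slowly.

```bash
python3 -m jog '0 0 3 0 0;0 0 3 0 0;0 0 2 0 0;0 0 0 0 0'; python3 -m jog '0 0 1 0 0;0 0 0.7 0 0;0 0 0.5 0 0;0 0 0 0 0'; python3 tip.py s14
```

```text
t: 11.5
position: [534.6, -309.5, 28.4]
tool_rot: [-3.137, -0.002, 1.457]
wrist_force: [-0.2, 0.6, 0.5]
opening: 91.3
finger_force: 0.0
t: 11.9
position: [536.2, -311.5, 8.6]
tool_rot: [-3.141, -0.0, 1.455]
wrist_force: [0.0, -0.3, -0.2]
opening: 91.4
finger_force: 0.0
side -1 669 tip-TCP z [-12.5 -11.5 -10.8 -10.1] Y of low [-64.5 -52.1 -26.5]
side 1 895 tip-TCP z [-12.6 -11.4 -10.8  -9.9] Y of low [27.9 48.6 63.6]
[ 536.35169076 -311.65935207    8.91612135] 91.054657006172
```

```bash
python3 -m jog '0 0 0 0 1;0 0 0 0 1;0 0 0 0 1;0 0 0 0 1;0 0 0 0 1'; python3 -m jog '0 0 0 0 1;0 0 0 0 1;0 0 0 0 1;0 0 0 0 1;0 0 0 0 1';python3 -m jog '0 0 -1 0 1;0 0 -2 0 1;0 0 -4 0 1;0 0 -4 0 1; 0 0 0 0 1'; python3 tip.py s15
```

```text
t: 12.45
position: [536.3, -311.7, 8.9]
tool_rot: [3.142, 0.0, 1.455]
wrist_force: [-0.3, 0.0, 0.5]
opening: 54.1
finger_force: 0.0
t: 12.95
position: [536.4, -311.7, 8.8]
tool_rot: [3.141, 0.0, 1.455]
wrist_force: [0.1, -0.2, -1.3]
opening: 15.9
finger_force: 30.0
t: 13.45
position: [539.0, -313.3, 124.7]
tool_rot: [3.135, 0.003, 1.455]
wrist_force: [1.2, 0.6, -1.2]
opening: 15.8
finger_force: 30.0
side -1 704 tip-TCP z [-3.2 15.5 18.2 20.8] Y of low [-31.5 -25.9 -11.6]
side 1 966 tip-TCP z [-8.2 -1.8  1.9 14.1] Y of low [22.4 33.  38.1]
[ 537.76869785 -312.52274152  122.0347881 ] 15.521270117687557
```

The lid is gripped and lifted (opening 15.8 mm, matching the 16 mm bar). Next I'll check how its centre sits relative to the TCP.

```bash
cat > lidfit.py <<'E'
from h import *
from scipy.optimize import least_squares
def fit(tag,c0,zb):
    C=cloud('scene',np.load(f'pics/{tag}.npz')['d']).reshape(-1,3)
    m=(np.hypot(C[:,0]-c0[0],C[:,1]-c0[1])<50)&(C[:,2]>zb+8)&(C[:,2]<zb+21); q=C[m]
    f=lambda c:np.hypot(q[:,0]-c[0],q[:,1]-c[1])-36
    r=least_squares(f,c0,loss='soft_l1',f_scale=1.0); t=C[np.hypot(C[:,0]-r.x[0],C[:,1]-r.x[1])<35]; t=t[(t[:,2]>zb+23)&(t[:,2]<zb+32)]
    print(tag,len(q),r.x.round(1),'rms',np.sqrt(np.mean(f(r.x)**2)).round(2),'disc top',np.median(t[:,2]).round(1) if len(t) else None); return r.x
if __name__=='__main__':
    a=fit('s12',[536.5,-311.7],0)
    snap('scene','s16'); P=arm.get_state()['position']; print(P)
    b=fit('s16',P[:2],P[2]-8.8); print('in-hand offset world', (b-P[:2])-(a-[536.5,-311.7]))
    yaw=np.radians(102); go([591.3,-40.9,124],102)
E
python3 lidfit.py
```

```text
s12 100 [ 537.8 -311.5] rms 1.87 disc top 25.5
[ 536.6640078  -311.87943487  120.03304172]
s16 114 [ 537.5 -310.8] rms 1.58 disc top 138.5
in-hand offset world [-0.50451342  0.87904201]
shift at present yaw [27.55  2.29 -0.4 ]
shift after turn [25.37 10.98 -0.4 ]
turn -0.325
```

```bash
python3 -m jog '0 0 -0.5 0 1;3 0.25 0 0 1;4 0.34 0 0 1;4 0.34 0 0 1;4 0.34 0 0 1'; python3 -m jog '4 0.34 0 0 1;4 0.34 0 0 1;3 0.25 0 0 1;1.55 0.1 0 0 1;0 0 0 -0.11 1'; python3 -m jog '0 0 0 -0.11 1;0 0 0 -0.105 1;0 0 0 0 1;0 0 0 0 1'
cat > al.py <<'E'
from lidfit import *
import sys
p,d=snap('scene',sys.argv[1]); s=arm.get_state(); P=s['position']; print(P,np.degrees(s['tool_rot']))
fit(sys.argv[1],P[:2],P[2]-8.8); go([591.3,-40.9,95],102)
E
python3 al.py s17; python3 - <<'E'
from h import *
from scipy.optimize import least_squares
for t in('s11','s17'):   # collar centre in scene camera: outer rim of collar (side wall z 82..97)
    C=cloud('scene',np.load(f'pics/{t}.npz')['d']).reshape(-1,3)
    rr=np.hypot(C[:,0]-591.3,C[:,1]+40.9); q=C[(rr<64)&(rr>46)&(C[:,2]>82)&(C[:,2]<97)]
    f=lambda c:np.hypot(q[:,0]-c[0],q[:,1]-c[1])-54
    r=least_squares(f,[591,-41],loss='soft_l1'); print('collar',t,len(q),r.x.round(1))
p=np.load('pics/s17.npz')['p']; u,v=proj('scene',[591,-41,105])[0].astype(int)
cv2.imwrite('pics/s17c.png',cv2.resize(p[v-60:v+40,u-70:u+70,::-1],None,fx=5,fy=5,interpolation=cv2.INTER_CUBIC))
E
```

```text
t: 14.05
position: [565.5, -162.5, 122.7]
tool_rot: [-3.139, -0.0, 1.454]
wrist_force: [0.5, 0.6, -1.7]
opening: 15.7
finger_force: 30.0
t: 14.55
position: [590.7, -39.0, 122.9]
tool_rot: [-3.14, -0.0, 1.567]
wrist_force: [-0.7, -0.4, -0.8]
opening: 15.8
finger_force: 30.0
t: 14.95
position: [590.7, -41.0, 123.3]
tool_rot: [-3.141, -0.0, 1.776]
wrist_force: [-0.0, -0.3, -1.6]
opening: 15.3
finger_force: 30.0
[590.76224864 -40.94665672 123.44793348] [-1.79958263e+02 -1.22005179e-02  1.01785062e+02]
s17 168 [591.8 -40.5] rms 1.26 disc top 140.0
shift at present yaw [-0.01  0.05  2.84]
shift after turn [-0.01  0.05  2.84]
turn -0.004
collar s11 266 [593.2 -39.7]
collar s17 240 [593.3 -39.8]
```

View pics/s17c.png

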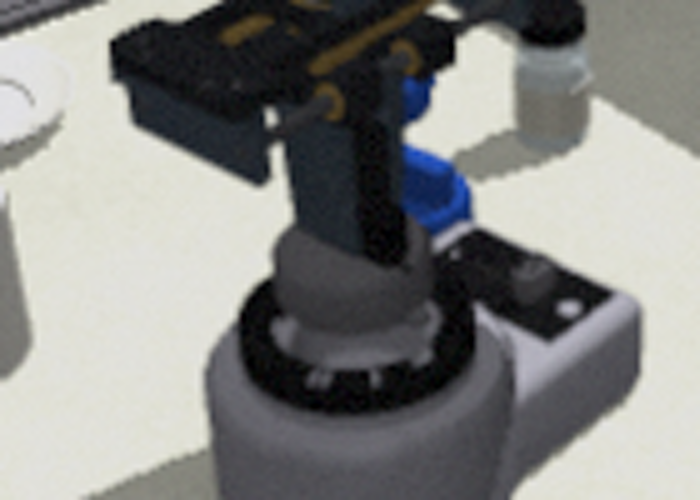

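The lid hangs over the collar, disc at (350,285) and tab at (405,265). Its centre is within about 1 mm of the collar's, so I nudge it and lower in steps, watching the force.

```bash
python3 -m jog '0.03 0.1 0.6 0 1;0 0 0.6 0 1;0 0 0 0 1;0 0 0 0 1'; python3 -m jog '0 0 0.2 0 1;0 0 0.2 0 1;0 0 0 0 1'; python3 -m jog '0 0 0.2 0 1;0 0 0.1 0 1;0 0 0 0 1'
```

```text
t: 15.4
position: [591.7, -40.1, 111.5]
tool_rot: [-3.141, -0.0, 1.779]
wrist_force: [-0.8, 0.5, -2.2]
opening: 16.0
finger_force: 30.0
t: 15.7
position: [591.8, -40.2, 107.6]
tool_rot: [-3.141, -0.0, 1.78]
wrist_force: [-0.7, -0.8, -0.6]
opening: 15.7
finger_force: 30.0
t: 16.0
position: [591.9, -40.1, 104.7]
tool_rot: [-3.141, -0.0, 1.78]
wrist_force: [0.5, -0.5, -1.5]
opening: 15.9
finger_force: 30.0
```

Bottom at 96 mm, 4 mm inside the flange with no contact. Continue.

```bash
python3 -m jog '0 0 0.2 0 1;0 0 0.2 0 1;0 0 0 0 1'; python3 -m jog '0 0 0.2 0 1;0 0 0.2 0 1;0 0 0 0 1'; python3 -m jog '0 0 0.1 0 1;0 0 0 0 1'; python3 -m jog '0 0 0.1 0 1;0 0 0 0 1'
```

```text
t: 16.3
position: [591.8, -40.1, 100.5]
tool_rot: [-3.141, -0.0, 1.78]
wrist_force: [-0.2, 0.3, -1.6]
opening: 15.6
finger_force: 30.0
t: 16.6
position: [591.8, -40.1, 96.5]
tool_rot: [-3.141, -0.0, 1.78]
wrist_force: [0.3, -0.0, -1.2]
opening: 15.5
finger_force: 30.0
t: 16.8
position: [591.9, -40.2, 95.7]
tool_rot: [-3.141, -0.0, 1.78]
wrist_force: [0.1, 0.8, -0.6]
opening: 16.1
finger_force: 30.0
t: 17.0
position: [592.0, -40.2, 94.8]
tool_rot: [3.141, 0.0, 1.78]
wrist_force: [-0.1, 0.5, -1.6]
opening: 16.1
finger_force: 30.0
```

```bash
python3 -m jog '0 0 0.1 0 1;0 0 0 0 1'; python3 -m jog '0 0 0.1 0 1;0 0 0 0 1'
```

```text
t: 17.2
position: [592.1, -40.2, 94.8]
tool_rot: [-3.141, -0.0, 1.78]
wrist_force: [-7.0, 0.4, 14.9]
opening: 15.8
finger_force: 30.0
t: 17.4
position: [592.1, -40.2, 94.7]
tool_rot: [-3.141, -0.0, 1.78]
wrist_force: [-14.4, 1.5, 32.4]
opening: 15.8
finger_force: 30.0
```

Contact at TCP z 94.8, exactly the predicted full depth. I'll ease the push and turn clockwise.

```bash
python3 -m jog '0 0 -0.15 0 1;0 0 0 0 1'; python3 -m jog '0 0 0 0.05 1;0 0 0 0.05 1;0 0 0 0 1';python3 -m jog '0 0 0 0.05 1;0 0 0 0.05 1;0 0 0 0 1'; python3 -c "
from h import *
s=arm.get_state();print(s['moment'],s['position'],np.degrees(s['tool_rot'][2]))"
```

```text
t: 17.6
position: [592.3, -40.2, 94.8]
tool_rot: [3.141, 0.0, 1.78]
wrist_force: [-4.7, 0.2, 11.8]
opening: 15.5
finger_force: 30.0
t: 17.9
position: [592.5, -40.2, 94.8]
tool_rot: [3.141, 0.0, 1.678]
wrist_force: [-0.2, 0.3, 8.5]
opening: 16.0
finger_force: 30.0
t: 18.2
position: [592.4, -40.2, 94.8]
tool_rot: [3.141, 0.0, 1.578]
wrist_force: [-1.4, -0.5, 8.1]
opening: 16.0
finger_force: 30.0
[-0.15730142  0.54969838 -0.15019821] [592.39764303 -40.24913383  94.8146394 ] 90.42179884432888
```

```bash
python3 -m jog '0 0 0 0.05 1;0 0 0 0.05 1;0 0 0 0.05 1;0 0 0 0 1'; python3 -m jog '0 0 0 0.05 1;0 0 0 0.05 1;0 0 0 0.05 1;0 0 0 0 1';python3 -m jog '0 0 0 0.05 1;0 0 0 0.04 1;0 0 0 0 1;0 0 0 0 1'; python3 - <<'E'
from h import *
s=arm.get_state();print(s['moment'],s['position'],np.degrees(s['tool_rot'][2]))
snap('top','t2'); p,d=snap('scene','s18')
a=cv2.resize(np.load('pics/t2.npz')['p'][170:280,300:390,::-1],None,fx=5,fy=5,interpolation=cv2.INTER_CUBIC)
b=cv2.resize(p[190:290,230:300,::-1],None,fx=5.5,fy=5.5,interpolation=cv2.INTER_CUBIC)[:550,:350]
cv2.imwrite('pics/fin.png',np.hstack([a,b]))
E
```

```text
t: 18.6
position: [592.3, -40.2, 94.8]
tool_rot: [3.141, 0.0, 1.428]
wrist_force: [-3.7, -0.3, 9.2]
opening: 16.0
finger_force: 30.0
t: 19.0
position: [592.2, -40.2, 94.8]
tool_rot: [3.141, 0.0, 1.278]
wrist_force: [-3.3, 0.6, 9.6]
opening: 16.0
finger_force: 30.0
t: 19.4
position: [592.2, -40.2, 94.8]
tool_rot: [3.141, -0.0, 1.19]
wrist_force: [-4.0, 0.4, 10.0]
opening: 15.9
finger_force: 30.0
[-0.0070316   0.86285165 -0.08488831] [592.15939924 -40.20920749  94.80183271] 68.1600285298646
```

View pics/fin.png

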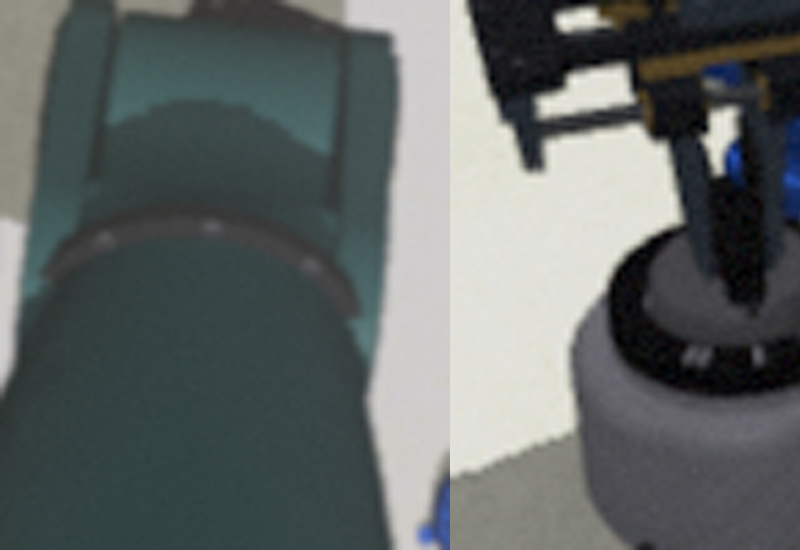

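The top view is hidden by the arm. In the scene view the lid sits down in the collar and its bar end at (740,305) points almost at the single rib at (757,352). I'll measure both angles in this same view.

```bash
python3 - <<'E'
from h import *
c=np.array([593.2,-39.7])
r=plane('scene',[[230+307/5.5-.4,190+352/5.5-.4]],101)[0,:2]-c; print('rib',np.hypot(*r),np.degrees(np.arctan2(r[1],r[0])))
C=cloud('scene',np.load('pics/s18.npz')['d']); e=C[...,:2]-c; rr=np.hypot(e[...,0],e[...,1])
m=(C[...,2]>116)&(C[...,2]<140)&(rr>18)&(rr<36)&(e[...,1]>12)
q=e[m]; print(m.sum(),'bar end angles',np.percentile(np.degrees(np.arctan2(q[:,1],q[:,0])),[0,10,50,90,100]).round(1))
u=np.array([np.cos(np.radians(68)),np.sin(np.radians(68))]); far=q[(q@u)>26]; print('end face',len(far),far.mean(0),np.degrees(np.arctan2(*far.mean(0)[::-1])),'lateral',np.percentile(far@[-u[1],u[0]],[0,50,100]))
m=(C[...,2]>106)&(C[...,2]<116)&(rr<30); print('disc top z',np.median(C[m][:,2]))
E
python3 -m jog '0 0 0 0.035 1;0 0 0 0 1;0 0 0 0 1'
python3 sl.py s19
```

```text
rib 44.84351805937646 67.16928035364812
115 bar end angles [ 32.3  49.3  68.8 104.2 113. ]
end face 61 [12.09184378 26.90079098] 65.79619218348103 lateral [-7.86246429 -1.21409555  6.50268738]
disc top z 111.5995173549849
t: 19.8
position: [592.1, -40.2, 94.8]
tool_rot: [3.142, 0.0, 1.155]
wrist_force: [-4.3, -0.3, 9.8]
opening: 15.9
finger_force: 30.0
56 my [11.  12.3 20.1 22.9 27.5] mx [-112.9  -99.7  -92.3]
```

```bash
python3 -m jog '0 0 0 0 1;0 0 0 0 1;0 0 0 0 1;0 0 0 0 1;0 0 0 0 1'; python3 -c "
from workcell import arm
print(arm.finish_job())"
```

```text
t: 20.35
position: [592.2, -40.2, 94.8]
tool_rot: [3.141, 0.0, 1.155]
wrist_force: [-4.2, 0.5, 10.8]
opening: 15.8
finger_force: 30.0
the job is handed in; nothing more can be done
None
```

I handed the job in at 20.35 s: the speed slide is at its large-dot stop, the lid is fully down and turned clockwise about 36° to the pulse mark, and the gripper is still holding it there short of the lock; no verdict came back.

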